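Push the tuning knob back onto the desk radio

TASK

The tuning knob has come off the desk radio. Pick up the loose knob with the pointer, line its D-shaped bore up with the bare D-shaped spindle on top of the radio, and push it down until it snaps fully home against the panel, then let go. Leave the loose round knob lying where it is.

Things in the scene. Friction and masses are not known exactly. Their poses are not given: they have to be found in the camera images.
- knob_center (a point): Loose pointer knob, 45 g, upright on the table: round grey skirt 54 mm across, 32 mm high; on it an ivory bar grip 16 wide, 25 high, 56 mm long, ending in a pointed nose (34 mm from the axis) with a dark line on top; 56 mm high in all. Point: on its axis, half-way up (28 mm), so the bar's flat sides span 4 to 28 mm above it. x along the bar to the nose, z up.
- knob_bore (a point): Mouth of the pointer knob's D-shaped bore: on the axis, level with the knob's underside, 28 mm below its centre. x to the nose, z up. The bore opens downward: 26 mm across, 28 mm deep, its flat (chamfered 5 mm) on the nose side, 6.5 mm from the axis (1 to 2 mm of play round the spindle). Sprung balls stop it 12 mm short of home; about 5 to 15 N more snaps it over them.
- spindle (a point): Foot of the bare steel D-spindle, level with the top of the desk radio (fixed, 120 x 200 x 46 mm; a 34 mm high knob is fitted 102 mm away). Rubber-mounted: gives sideways, 0.4 N per mm. z up; x to the flat, which faces the middle of the arc of tick marks. 22 mm across, flat 5.5 mm from the axis, 27 mm high, top 9 mm tapering to 9 mm. Home: bore mouth at this point, nose on the flat's side.
- round_center (a point): Loose round knob, ivory on a grey foot, fluted, without a pointer, like the one fitted on the radio: 54 mm across the foot, 34 mm high. Point: its centre, 17 mm above its underside. Not to be moved.
There are look-alikes about, which are no part of the job. Several things look just like the part that bears spindle: the one meant starts farthest from the robot's base.

How it is judged:
At the end, for the whole second after the job is handed in: The pointer knob is snapped home on the spindle: its underside within 3.5 mm of the panel, its axis within 10 mm of the spindle's, its pointer within 25 degrees of the flat's direction, upright within 10 degrees (z of knob_bore in the frame of spindle below 0.0035 m and horizontal distance between knob_bore and spindle below 0.01 m and angle between the x axis of knob_bore and the x axis of spindle, either way round below 0.44 rad and angle between knob_bore's own z axis and vertical below 0.17 rad); the robot touches nothing.
It fails at once if the loose round knob is moved more than 30 mm (distance of round_center from where it was at the start of the episode above 0.03 m).
It also fails if it takes over 40 s, if anything falls off the work surface, if the arm or the gripper's body presses on something with over 40 N, if the wrist force passes 120 N, or if a joint passes its speed limit or range.

ROBOT

A 6-joint arm with a two-finger parallel gripper is mounted at the origin on a cart in front of the work surface, level with it; the furniture and walls round the work are solid. World frame = base frame: x ahead of the robot, y to its left, z up, the work surface at z = 0. Lengths are in m, angles in rad, forces in N, time in s.
With the tool pointing down it reaches from about 0.375 to 0.9 m from the base axis. Payload 3.1 kg.
Tool frame: the origin (TCP) lies at the centre of the arm's flange, where the gripper is bolted on; the fingertips stand 173 mm ahead of it and the grasp point (between the pads) lies 155 mm ahead of it; z points along the fingers, y is the line along which they close (so a half turn about z gives the same grasp; the last joint's range is limited). The gripper opens to 85 mm and grips with 20 to 120 N. Pads are 22 mm wide; open, the fingers measure 114 mm over their backs; the gripper's body (76 mm by 85 mm) begins 54 mm behind the grasp point. The pads swing forward as they close: fully open they stand 13 mm farther back than shut.
Start: joints at [-1.317, 0.527, 1.433, -0, 1.181, -0.178], TCP at [0.262, -0.568, 0.405] pointing down, gripper open.
Joint ranges: [-3.08, 3.08], [-0.75, 2.2], [0.22, 2.44], [-1.43, 4.57], [0, 2.65], [-2.85, 2.85]. Speed limits (rad/s): [2.79, 2.79, 3.14, 3.14, 3.14, 3.14].

INTERFACE

Orientations are given as a unit quaternion [x, y, z, w].
In Python, from station import * gives the robot as it stands.
- The arm moves only by the shell command python3 -m jog 'ROWS' [OPENING] [FORCE]. ROWS is a JSON object of lists of equal length, an entry for each row: "linear": the shift along the world's x, y, z in mm, a list of three; "turn": the turn about the world's z in units of 5 degrees (1.0 is 5 degrees). A call has 1 to 12 rows; each row shifts and turns the commanded pose from where the row before left it; what a row does not reach is not made up. A row lasts 1/8 s, in which the tool goes at most 62.5 mm and 10.7 degrees, less where a joint would pass 70% of its speed; a pose out of reach is approached as far as the arm can. A call is refused whole if a number of a shift passes 62.5 or a number of a turn 1, either way. A call with a gripper value outside its range is refused whole. OPENING is the opening, from 0 (shut) to 1 (fully open), set as the call begins (- or left out, the last holds). The fingers move at their own pace and stop on an object; FORCE is the grip in N (left out, the last holds). Time passes only in rows, so rows that do not move let the fingers close. It gives the time, the measured TCP pose, the force, the opening and the grip force at its end, in the units of the state.
- sense(): the state, without advancing time (a new reading comes with each control period).
- snapshot(name): name is "scene" or "top" or "wrist"; returns the picture (400x640x3 uint8, red, green, blue); there is no depth.
- get_calibration(name): a dict with "fx", "fy", "cx", "cy" (pixels), "dist_coeffs" ([k1, k2, p1, p2, k3] as OpenCV has them; the pictures are not rectified), "world_to_cam" (4x4, takes a point from world to camera coordinates). Camera axes: x right, y down, z forward; pixel columns grow to the right and rows downward; lengths in m; the calibration is good to about 2 mm. A picture is of the moment at which its call begins: read the wrist's pose just before it. get_calibration takes no time and is no camera call; for the wrist camera it gives the pose at the moment of the call.
- sign_off(): hands the job in; it is judged then, once.
The state is a dict: "t": time; "q": joint angles; "qd": joint speeds; "tau": joint torques, N m; "tcp_pos": TCP position; "tool_rot": TCP orientation; "force": force on the tool from outside, world axes, zero at the start; "ft_torque": the same for the moment, N m; "finger_gap": opening from 0.0 (shut) to 1.0 (fully open); "gripper_force": force on a finger pad.
Only numpy, scipy, OpenCV 4.12 (cv2) and the standard library are available. Lean on these libraries where they do the work, as an engineer would, in place of code of your own. Each camera call takes 0.05 s, during which the arm holds its last target. There are 200 camera calls.

## Working session

There is one attempt and no reset: what is moved stays moved. The work goes in short steps, Python scripts to look and compute and a shell command to move; the robot and the scene stay as the last step left them, time stands still between calls to the robot, and variables do not carry over. Pictures are saved under pics/ and viewed, at most 10 in all, crops included, and the job is handed in when it is done.

```bash
mkdir -p pics; ls
python3 - <<'E'
from station import *
import cv2,numpy as np
a=snapshot("scene");b=snapshot("top")
cv2.imwrite("pics/scene.png",a[:,:,::-1]);cv2.imwrite("pics/top.png",b[:,:,::-1])
for n in("scene","top"):
  c=get_calibration(n);print(n,c)
print(sense())
E
```

```text
pics
scene {'fx': 372.6275136026123, 'fy': 372.6275136026123, 'cx': 317.91592397438677, 'cy': 198.20172386403473, 'dist_coeffs': array([-0.04482483,  0.        ,  0.        ,  0.        ,  0.        ]), 'world_to_cam': array([[ 0.54267614, -0.83992995, -0.00450359, -0.37424437],
       [-0.48195091, -0.30698672, -0.82065978,  0.20674192],
       [ 0.68791418,  0.44752299, -0.57139938,  0.65590944],
       [ 0.        ,  0.        ,  0.        ,  1.        ]])}
top {'fx': 447.83013368257906, 'fy': 447.83013368257906, 'cx': 327.23780327878563, 'cy': 204.96718519739457, 'dist_coeffs': array([-0.10013043,  0.        ,  0.        ,  0.        ,  0.        ]), 'world_to_cam': array([[-0.00336812, -0.9999905 , -0.00276838, -0.16919767],
       [-0.99874553,  0.00350221, -0.04995095,  0.45345217],
       [ 0.04996018,  0.00259667, -0.99874784,  0.88316602],
       [ 0.        ,  0.        ,  0.        ,  1.        ]])}
{'t': 0.1, 'q': array([-1.31752342e+00,  5.28331487e-01,  1.43377139e+00,  3.84851915e-05,
        1.18142018e+00, -1.78499453e-01]), 'qd': array([ 8.39229625e-04, -4.11384573e-03, -4.24458061e-03,  1.05070646e-03,
        9.77608471e-05, -4.96746099e-04]), 'tau': array([-5.09862602e-04, -4.43304598e+01, -1.78586465e+01, -3.12680950e-04,
        3.87610809e-03,  8.32542781e-06]), 'tcp_pos': array([ 0.26150164, -0.5673167 ,  0.40385767]), 'tool_rot': array([ 9.76788060e-01,  2.14205870e-01, -1.82946689e-05, -9.65193978e-04]), 'force': array([-0.71363777,  0.04764313,  0.34642373]), 'ft_torque': array([ 0.04575738, -0.02120971,  0.00362694]), 'gripper_force': 0.0, 'finger_gap': 0.9972741106982143}
```

View pics/scene.png

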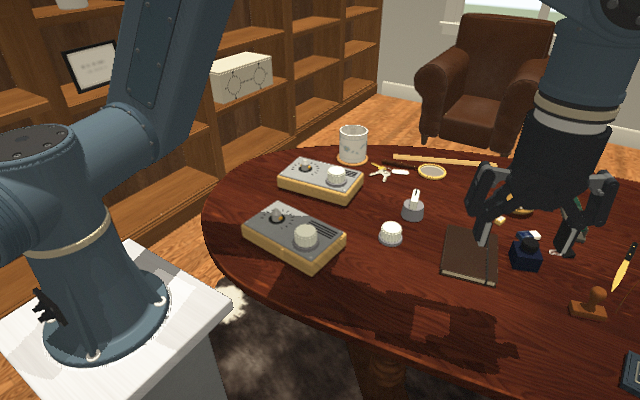

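View pics/top.png

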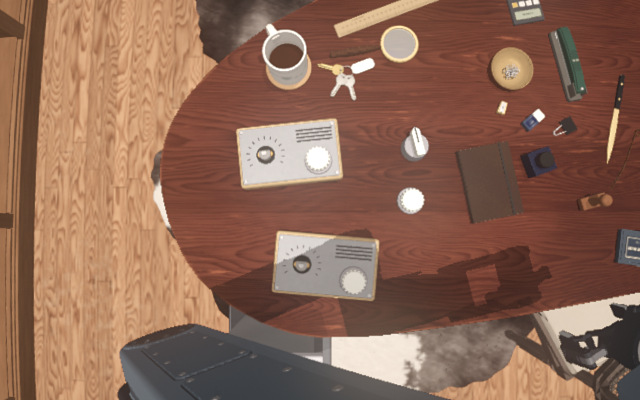

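The top view shows the target radio (the farther one) with its spindle near (265,154). The pointer knob is near (415,147), nose up, and the round knob is near (411,201). The second, nearer radio is at (325,265). Next I'll cast rays.

```bash
cat > h.py <<'E'
from station import *
import cv2,numpy as np
def ray(cal,px):
    K=np.array([[cal["fx"],0,cal["cx"]],[0,cal["fy"],cal["cy"]],[0,0,1]])
    u=cv2.undistortPoints(np.array([[px]],float),K,np.array(cal["dist_coeffs"]))[0,0]
    T=cal["world_to_cam"];R,t=T[:3,:3],T[:3,3]
    return -R.T@t, R.T@np.array([u[0],u[1],1])
def onplane(cal,px,z):
    o,d=ray(cal,px);return o+d*(z-o[2])/d[2]
def proj(cal,p):
    K=np.array([[cal["fx"],0,cal["cx"]],[0,cal["fy"],cal["cy"]],[0,0,1]])
    T=cal["world_to_cam"]
    return cv2.projectPoints(np.array([p],float),cv2.Rodrigues(T[:3,:3])[0],T[:3,3],K,np.array(cal["dist_coeffs"]))[0][0,0]
def yaw():
    from scipy.spatial.transform import Rotation as R
    m=R.from_quat(sense()["tool_rot"]).as_matrix();return np.degrees(np.arctan2(m[1,1],m[0,1]))
E
python3 - <<'E'
from h import *
c=get_calibration("top")
for n,p,z in[("spindle foot/top",(265,155),.06),("knob nose",(416,128),.056),("bar tail",(415,157),.056),("skirt",(415,149),.032),("round",(411,201),.034)]:
    print(n,onplane(c,p,z).round(4))
print(yaw(), sense()["tcp_pos"])
w=get_calibration("wrist");M=np.linalg.inv(w["world_to_cam"]);print(M.round(3),w["fx"])
im=cv2.imread("pics/top.png")
a=cv2.resize(im[115:195,230:350],None,fx=5,fy=5,interpolation=2);b=cv2.resize(im[115:195,385:435],None,fx=5,fy=5,interpolation=2)[:, :200]
b=cv2.resize(im[115:195,393:433],None,fx=5,fy=5,interpolation=2)
cv2.imwrite("pics/crop1.png",np.hstack([a,b]))
E
```

```text
spindle foot/top [ 0.5461 -0.0526  0.06  ]
knob nose [ 0.5984 -0.3423  0.056 ]
bar tail [ 0.542  -0.3393  0.056 ]
skirt [ 0.5617 -0.3443  0.032 ]
round [ 0.4589 -0.3344  0.034 ]
-65.26208458621979 [ 0.26150164 -0.5673167   0.40385767]
[[ 0.418 -0.873 -0.252  0.325]
 [-0.909 -0.402 -0.112 -0.537]
 [-0.003  0.276 -0.961  0.373]
 [ 0.     0.     0.     1.   ]] 298.9876313170795
```

View pics/crop1.png

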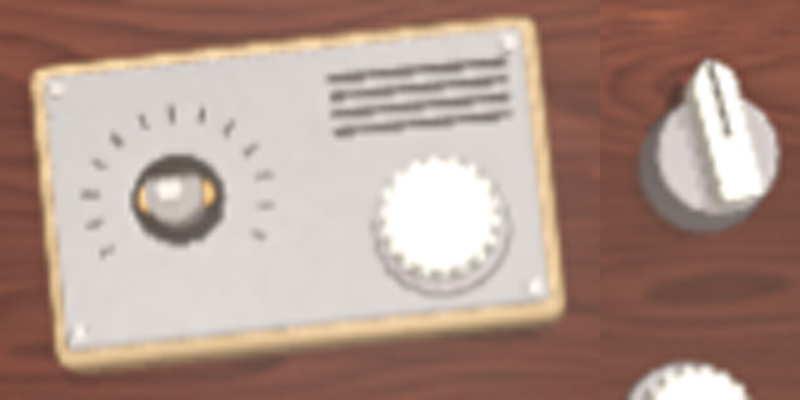

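Run:
```python
from h import *
c=get_calibration("top")
n=onplane(c,(415,127.4),.056);t=onplane(c,(421.5,154),.056);d=n-t
print(n,t,np.linalg.norm(d),np.degrees(np.arctan2(d[1],d[0])),"axis",t+d*22/56)
tk=np.array([(107,252),(95,222),(88,194),(98,163),(118,140),(144,122),(172,113),(202,113),(229,130),(251,152),(265,178),(267,205),(260,237)])/5+[230,115]
P=np.array([onplane(c,p,.046)[:2] for p in tk])
A=np.c_[2*P,np.ones(13)];s=np.linalg.lstsq(A,(P**2).sum(1),rcond=None)[0]
print("ctr",s[:2],np.sqrt(s[2]+s[:2]@s[:2]))
a=np.degrees(np.arctan2(P[:,1]-s[1],P[:,0]-s[0]));print(a.round(1),a.mean())
print(onplane(c,(265.6,155),.046), onplane(c,(231+87,115+210/5),.08))
```

```text
[ 0.59957053 -0.34036133  0.056     ] [ 0.54783444 -0.35194023  0.056     ] 0.05301598210284047 12.61531131292854 axis [ 0.56815933 -0.34739138  0.056     ]
ctr [ 0.54819135 -0.05205195] 0.03437092056655766
[ 125.6  104.1   85.4   64.6   44.9   23.9    4.7  -14.5  -35.2  -56.1
  -75.6  -93.2 -114.5] 4.929517240945971
[ 0.54842339 -0.05180986  0.046     ] [ 0.53857552 -0.15409763  0.08      ]
```

```bash
python3 -m jog '{"linear":[[38,27,0],[38,27,0],[38,27,0],[38,27,-10],[38,27,-20],[38,27,-20],[38,27,-20],[38,28,-20],[2,2,-9],[0,0,0],[0,0,0]],"turn":[0,-0.4,-0.4,-0.4,-0.4,-0.4,-0.4,0,0,0,0]}' 1
python3 - <<'E'
from h import *
w=get_calibration("wrist");a=snapshot("wrist");cv2.imwrite("pics/w1.png",a[:,:,::-1])
np.save("w1.npy",w,allow_pickle=True)
print(yaw(),sense()["tcp_pos"])
print(proj(w,(.568,-.347,.056)),proj(w,(.5996,-.3404,.056)))
E
```

```text
t: 1.48
tcp_pos: [0.5668, -0.3497, 0.3062]
tool_rot: [0.994, 0.11, 0.0, 0.0]
force: [0.2, 0.2, -0.0]
finger_gap: 1.002
gripper_force: 0.0
-77.36427945760289 [ 0.56681954 -0.34988072  0.30653328]
[319.94879026 210.95458616] [320.50428389 169.28450733]
```

View pics/w1.png

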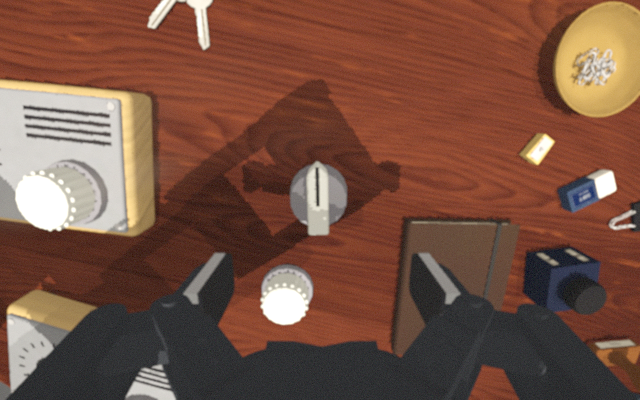

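The wrist view shows the pointer knob with its nose at about (318,162) and the dark line running vertically, so the bar is aligned with the tool. The fitted knob on the target radio is at left, and the round knob is at (286,290).

Run:
```python
from h import *
w=np.load("w1.npy",allow_pickle=True).item()
for p,z in [((318,162),.056),((318,208),.056),((318,235),.056),((318,235),.032),((319,195),.032),((286,305),.034)]: print(p,z,onplane(w,p,z).round(4))
im=cv2.imread("pics/w1.png");cv2.imwrite("pics/w1c.png",cv2.resize(im[145:255,260:380],None,fx=5,fy=5,interpolation=2))
```

```text
(318, 162) 0.056 [ 0.6045 -0.3374  0.056 ]
(318, 208) 0.056 [ 0.57  -0.345  0.056]
(318, 235) 0.056 [ 0.5483 -0.3498  0.056 ]
(318, 235) 0.032 [ 0.5388 -0.3516  0.032 ]
(319, 195) 0.032 [ 0.5742 -0.3447  0.032 ]
(286, 305) 0.034 [ 0.4642 -0.3373  0.034 ]
```

View pics/w1c.png

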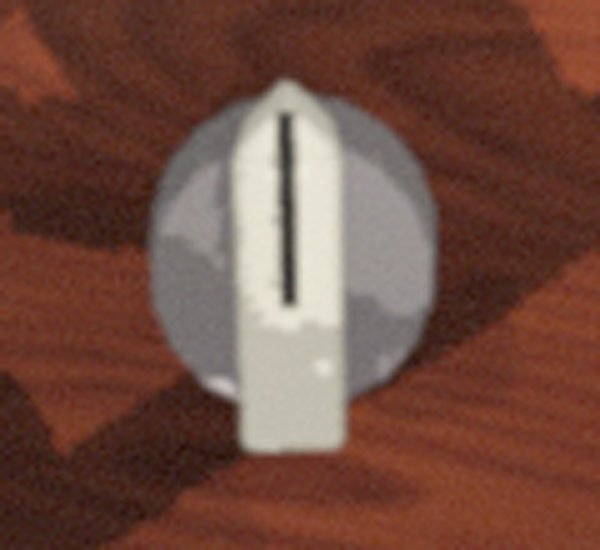

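The bar length comes out at 57 mm and the yaw at about 13–14°, both consistent with the given sizes. The axis is near (0.570,-0.346). I'll descend and grip.

```bash
python3 -m jog '{"linear":[[3,4,-20],[0,0,-20],[0,0,-20],[0,0,-15],[0,0,-12],[0,0,-8],[0,0,0]],"turn":[0.1,0.1,0,0,0,0,0]}' 1
python3 -m jog '{"linear":[[0,0,0],[0,0,0],[0,0,0],[0,0,0],[0,0,0],[0,0,0]],"turn":[0,0,0,0,0,0]}' 0 80
```

```text
t: 2.4
tcp_pos: [0.5705, -0.3445, 0.2101]
tool_rot: [0.993, 0.12, -0.0, -0.0]
force: [-0.2, 0.1, -0.1]
finger_gap: 0.999
gripper_force: 0.0
t: 3.15
tcp_pos: [0.5707, -0.3447, 0.2112]
tool_rot: [0.993, 0.12, 0.0, 0.0]
force: [-0.1, 0.8, 3.6]
finger_gap: 0.169
gripper_force: 78.7
```

```bash
python3 -m jog '{"linear":[[0,0,40],[0,0,40],[0,20,40],[-10,40,0],[-10,45,0],[-10,45,0],[-10,45,0],[-10,45,0],[-10,40,0],[-12,13,0],[0,0,0],[0,0,0]],"turn":[0,0,0,-0.3,-0.3,-0.3,-0.3,-0.3,-0.2,0,0,0]}'
python3 - <<'E'
from h import *
w=get_calibration("wrist");a=snapshot("wrist");b=snapshot("top");cv2.imwrite("pics/w2.png",a[:,:,::-1]);cv2.imwrite("pics/t2.png",b[:,:,::-1])
np.save("w2.npy",w,allow_pickle=True)
s=sense();print(yaw(),s["tcp_pos"],s["finger_gap"],s["gripper_force"])
print(proj(w,(.548,-.052,.046)),proj(w,(.548,-.052,.073)))
E
```

```text
t: 4.65
tcp_pos: [0.4993, -0.0528, 0.3309]
tool_rot: [0.999, 0.045, 0.001, 0.001]
force: [0.6, -0.6, -0.5]
finger_gap: 0.168
gripper_force: 78.4
-84.85015440165945 [ 0.49934505 -0.05293487  0.33077818] 0.1667708488651862 78.3843183517456
[327.06706642 145.67588772] [327.71468568 148.73892141]
```

View pics/w2.png

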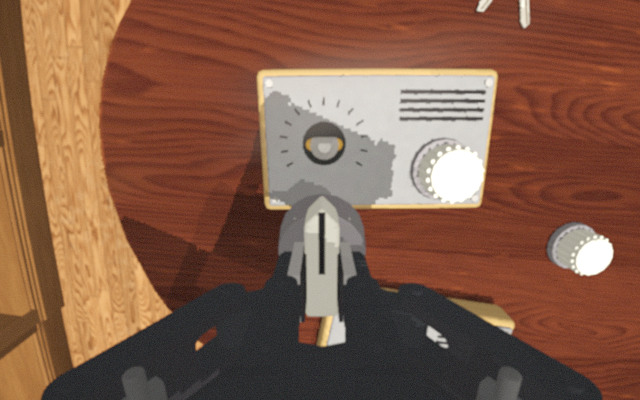

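The wrist view shows the held knob with its nose at (322,196). The spindle is at about (325,144) inside its arc, with the radio edges parallel to the image rows. I'll zoom in to measure both.

Run:
```python
import cv2
im=cv2.imread("pics/w2.png");cv2.imwrite("pics/w2c.png",cv2.resize(im[88:238,255:395],None,fx=4,fy=4,interpolation=2))
```

```text
(no output)
```

View pics/w2c.png

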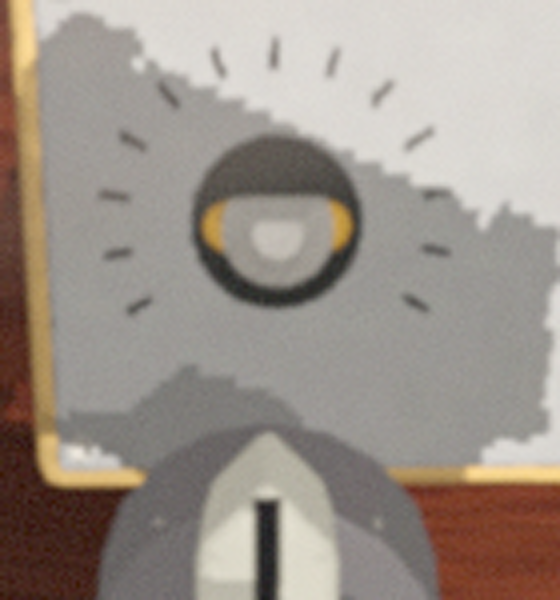

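Run:
```python
from h import *
w=np.load("w2.npy",allow_pickle=True).item()
P=np.array([onplane(w,(x/4+255,y/4+88),.046)[:2] for x,y in [(140,305),(118,253),(113,195),(132,140),(168,95),(218,62),(275,52),(334,62),(382,92),(420,137),(437,193),(436,250),(416,302)]])
s=np.linalg.lstsq(np.c_[2*P,np.ones(13)],(P**2).sum(1),rcond=None)[0]
a=np.degrees(np.arctan2(P[:,1]-s[1],P[:,0]-s[0]));print("ticks",s[:2],a.mean())
print(onplane(w,(324.5,143.5),.046),onplane(w,(324.5,147.5),.073))
n=onplane(w,(322,196),.176)
q=[onplane(w,p,.176) for p in((322,213),(321.5,273))];d=q[0]-q[1];d/=np.linalg.norm(d)
print("nose",n,"yaw",np.degrees(np.arctan2(d[1],d[0])),"axis",n-.034*d, "len line",np.linalg.norm(q[0]-q[1]))
```

```text
ticks [ 0.54953346 -0.04934922] 5.695291915068124
[ 0.54960031 -0.04968792  0.046     ] [ 0.54870113 -0.04950644  0.073     ]
nose [ 0.5372818  -0.04847731  0.176     ] yaw 4.713706000810689 axis [ 0.5033968  -0.05127133  0.176     ] len line 0.029234023797265325
```

Run:
```python
from h import *
w=np.load("w2.npy",allow_pickle=True).item()
print(np.linalg.inv(w["world_to_cam"])[:3,3])
for p,z in (((322,196),.152),((322,317),.176),((321.6,213),.176)): print(onplane(w,p,z))
w=np.load("w1.npy",allow_pickle=True).item();print(onplane(w,(318,162),.032))
c=get_calibration("top");im=cv2.imread("pics/t2.png")
p=proj(c,(.4995,-.0525,.15)).astype(int);print(p)
```

```text
[ 0.56894521 -0.0454027   0.3004322 ]
[ 0.53117469 -0.04907033  0.152     ]
[ 0.47654765 -0.05397182  0.176     ]
[ 0.52964208 -0.04899292  0.176     ]
[ 0.60113334 -0.33788197  0.032     ]
[257 173]
```

```bash
python3 -m jog '{"linear":[[25,2,0],[25,0,0],[0,0,-15],[0,0,-15],[0,0,-8],[0,0,0],[0,0,-4],[0,0,-4],[0,0,-4],[0,0,-3],[0,0,-3],[0,0,0]],"turn":[0.2,0,0,0,0,0,0,0,0,0,0,0]}'
python3 - <<'E'
from h import *
w=get_calibration("wrist");a=snapshot("wrist");cv2.imwrite("pics/w3.png",a[:,:,::-1])
s=sense();print(yaw(),s["tcp_pos"],s["force"],s["ft_torque"])
E
```

```text
t: 6.25
tcp_pos: [0.5485, -0.0496, 0.2744]
tool_rot: [0.999, 0.054, -0.0, -0.0]
force: [0.4, -0.8, -0.5]
finger_gap: 0.162
gripper_force: 78.4
-83.75454497756613 [ 0.54856937 -0.04957331  0.27460216] [ 0.74969171 -0.0177257  -1.4997418 ] [ 0.01699407  0.01442507 -0.00185248]
```

View pics/w3.png

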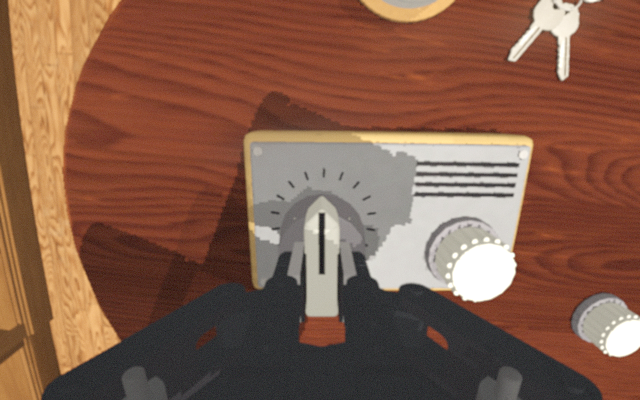

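The knob sits over the spindle inside the arc, its nose (322,198) pointing at the middle tick, and there's no contact force. I'll keep going down.

```bash
python3 -m jog '{"linear":[[0,0,-3],[0,0,-3],[0,0,-1],[0,0,0]],"turn":[0,0,0,0]}' - 100
python3 -m jog '{"linear":[[0,0,-3],[0,0,-2],[0,0,0]],"turn":[0,0,0]}'
```

```text
t: 6.8
tcp_pos: [0.5488, -0.0497, 0.2678]
tool_rot: [0.999, 0.054, 0.0, 0.0]
force: [0.3, 1.2, 0.9]
finger_gap: 0.159
gripper_force: 100.9
t: 7.18
tcp_pos: [0.5488, -0.0497, 0.2634]
tool_rot: [0.999, 0.054, 0.001, 0.0]
force: [0.1, 0.6, 1.6]
finger_gap: 0.157
gripper_force: 101.0
```

```bash
python3 -m jog '{"linear":[[0,0,-2],[0,0,-2],[0,0,0]],"turn":[0,0,0]}'
python3 -m jog '{"linear":[[0,0,-2],[0,0,-1],[0,0,0]],"turn":[0,0,0]}'
```

```text
t: 7.55
tcp_pos: [0.5484, -0.0496, 0.258]
tool_rot: [0.999, 0.054, -0.001, -0.0]
force: [0.7, -0.3, -2.1]
finger_gap: 0.164
gripper_force: 100.7
t: 7.92
tcp_pos: [0.5485, -0.0496, 0.2571]
tool_rot: [0.999, 0.055, 0.0, 0.0]
force: [-2.2, -0.2, 10.0]
finger_gap: 0.158
gripper_force: 102.5
```

```bash
python3 -m jog '{"linear":[[0,0,-2],[0,0,-1],[0,0,0]],"turn":[0,0,0]}'
python3 - <<'E'
from h import *
c=get_calibration("scene");a=snapshot("scene")
p=proj(c,(.549,-.05,.07)).astype(int);print(p)
x,y=p;cv2.imwrite("pics/s3.png",cv2.resize(a[y-45:y+45,x-60:x+60,::-1],None,fx=5,fy=5,interpolation=2))
E
```

```text
t: 8.3
tcp_pos: [0.5484, -0.0496, 0.257]
tool_rot: [0.999, 0.055, 0.001, 0.0]
force: [-6.9, 0.4, 29.4]
finger_gap: 0.161
gripper_force: 105.2
[304 159]
```

View pics/s3.png

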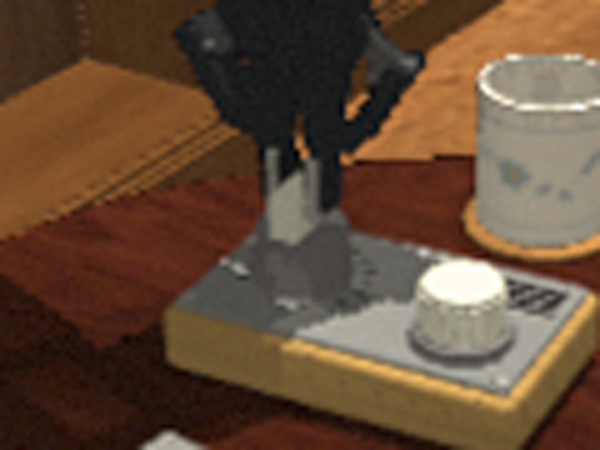

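The scene view shows the knob flush on the panel. TCP z is 0.257, which matches the computed home height, and it is a hard stop at 29 N. I'll relieve the push and let go.

```bash
python3 -m jog '{"linear":[[0,0,2],[0,0,1],[0,0,0]],"turn":[0,0,0]}'
python3 -m jog '{"linear":[[0,0,0],[0,0,0],[0,0,0],[0,0,0],[0,0,10],[0,0,20],[0,0,30],[0,0,30],[0,0,20],[0,0,0],[0,0,0]],"turn":[0,0,0,0,0,0,0,0,0,0,0]}' 0.7 20
python3 - <<'E'
from h import *
w=get_calibration("wrist");a=snapshot("wrist");cv2.imwrite("pics/w4.png",a[:,:,::-1])
print(sense()["tcp_pos"],proj(w,(.549,-.05,.102)))
for p in((.549+.022*-1,-.052,.102),(.583,-.047,.078),(.583,-.047,.090)):print(proj(w,p))
E
```

```text
t: 8.72
tcp_pos: [0.5485, -0.0496, 0.2571]
tool_rot: [0.999, 0.055, 0.0, 0.0]
force: [-1.0, -0.4, 10.1]
finger_gap: 0.158
gripper_force: 102.0
t: 10.1
tcp_pos: [0.5482, -0.0495, 0.3653]
tool_rot: [0.999, 0.054, -0.0, -0.0]
force: [-0.4, 0.9, -0.5]
finger_gap: 0.698
gripper_force: 0.0
[ 0.54814212 -0.04946919  0.36486486] [324.04811876 206.8214914 ]
[323.52279016 232.24724818]
[324.74670505 160.72999595]
[324.87968303 162.72837771]
```

View pics/w4.png

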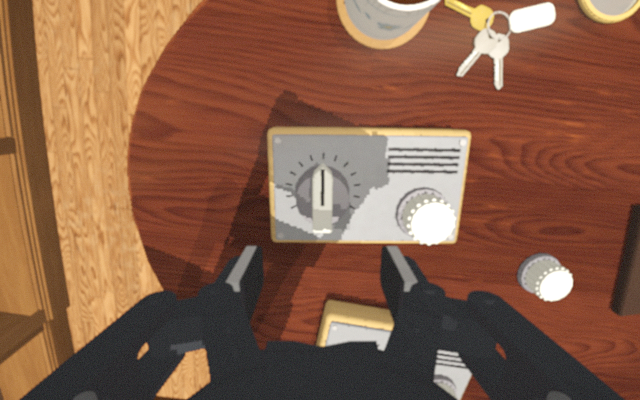

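The gripper is clear of the knob. Nose (323,163) and tail (322,233) match the predictions for a seated knob, with the pointer on the middle tick.

```bash
python3 -c "
from station import *
print(sign_off())"
```

```text
the job is handed in; nothing more can be done
None
```

I snapped the pointer knob home on the far radio's spindle, with its nose on the middle tick, then let go and handed the job in at about 10 s; no verdict came back, and I never touched the round knob.

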